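# Turned feet onto the drying board in order of height

## Robot

A 6-joint arm with a two-finger parallel gripper is mounted at the origin on the work surface. World frame = base frame: x ahead of the robot, y to its left, z up, the work surface at z = 0. Lengths are in m, angles in rad, forces in N, time in s.
With the tool pointing down it reaches from about 0.375 to 0.975 m from the base axis. Payload 3.8 kg.
Tool frame: the origin (TCP) lies midway between the tips of the shut fingers; the grasp point (between the pads) lies 19 mm behind it; z points along the fingers, y is the line along which they close (so a half turn about z gives the same grasp; the last joint's range is limited). The gripper opens to 85 mm and grips with 20 to 120 N. Pads are 22 mm wide; open, the fingers measure 114 mm over their backs; the gripper's body (76 mm by 85 mm) begins 54 mm behind the grasp point. The pads swing forward as they close: fully open they stand 13 mm farther back than shut.
Start: joints at [-0.037, 0.264, 1.604, -0, 1.274, -0.037], TCP at [0.675, -0, 0.231] pointing down, gripper open.
Joint ranges: [-2.63, 2.63], [-0.94, 2.18], [0.31, 2.57], [-1.31, 4.45], [0, 2.66], [-2.55, 2.55]. Speed limits (rad/s): [2.57, 2.57, 3.14, 3.14, 3.14, 3.14].

## Interface

Orientations are given as a rotation vector (axis times angle).
In Python, from workcell import status, read_camera, workorder, masks_of gives the robot as it stands.
- The arm moves only by the tool drive_tool, never from a script. Its argument "rows" is a list of rows, each a list of 7 numbers: the turn, a rotation vector about the tool's x, y, z in degrees, then the shift along the tool's x, y, z in m, then the opening, from 0 (shut) to 1 (fully open). In form: [[ax, ay, az, tx, ty, tz, claw], ...]. A call has 1 to 8 rows; each row shifts and turns the commanded pose from where the row before left it, along the tool's axes as they then stand; what a row does not reach is not made up. A row lasts 1/12 s, in which the tool goes at most 41.7 mm and 7.16 degrees, less where a joint would pass 70% of its speed; a pose out of reach is approached as far as the arm can. A call is refused whole if a number of a shift passes 0.0417 or a number of a turn 7.16, either way. A call with a gripper value outside its range is refused whole. The fingers move at their own pace and stop on an object; "force" is the grip in N (left out, the last holds). Time passes only in rows, so rows that do not move let the fingers close. It gives the time, the measured TCP pose, the force, the opening and the grip force at its end, in the units of the state.
- status.read_state(): the state, without advancing time (a new reading comes with each control period).
- read_camera(name): name is "scene" or "side" or "wrist"; returns a dict with "color" (384x512x3 uint8, red, green, blue), "intrinsics" (3x3 intrinsics, pixels), "world_from_camera" (4x4, takes a point from camera to world coordinates); the wrist camera has in their place "mount" (4x4, takes a point from camera to tool coordinates, whose origin is the TCP and whose axes are the flange's). Camera axes: x right, y up, looking along -z (the intrinsics and any distortion apply to the point x, -y, -z); pixel columns grow to the right and rows downward; lengths in m; the calibration is good to about 2 mm. A picture is of the moment at which its call begins: read the wrist's pose just before it. There is no depth.
- workorder.finish_job(): hands the job in; it is judged then, once.
Trained networks look in a picture, given as the dict that the camera call returned (one of the last four; its "shot" number tells which), for a name from the list of things; names that differ only in an ending like _2 or _b are one class to them, and where a whole thing is asked for, a point or a joint stands for the part that bears it (a point fixed in the world has none). Each returns a list of dicts, best first, with "score" (0 to 1); they miss things now and then, are a little off and sometimes report something else, mostly with a low value. They report only what shows in the picture. A call takes as long as a camera call. They do not tell look-alikes from the thing itself.
- masks_of(picture, name): "mask" (384x512 bool, what is visible of it) and "bbox" ([left, top, right, bottom] in pixels, round what is visible of it).
The state is a dict: "time": time; "q": joint angles; "joint_vel": joint speeds; "joint_torque": joint torques, N m; "tool_pos": TCP position; "tcp_rot": TCP orientation; "wrist_force": force on the tool from outside, world axes, zero at the start; "torque": the same for the moment, N m; "width": opening from 0.0 (shut) to 1.0 (fully open); "grip_force": force on a finger pad.
Only numpy, scipy, OpenCV 4.12 (cv2) and the standard library are available. Lean on these libraries where they do the work, as an engineer would, in place of code of your own. Each camera call takes 0.05 s, during which the arm holds its last target. There are 200 camera calls.

## Task

Line up the four turned wooden furniture feet on the drying board in order of height: stand one upright in the middle of each pad, the shortest on the pad next to the red tin and each next one taller, so that the tallest is next to the glue jar. Set them down gently without dropping or knocking any over, and leave the tin and the jar where they stand.

Things in the scene. Friction and masses are not known exactly. Their poses are not given: they have to be found in the camera images.
- foot_45: the shortest turned furniture foot: dark wood, round, 45 mm tall, standing loose and upright on its 44 mm diameter flat base; it tapers to a plain round neck 30 mm in diameter that forms its top 30 mm (grip it there, from above, any yaw), with a thin brass band near the top. About 36 g. Origin: centre of the underside, z up.
- foot_60: the second shortest turned furniture foot: dark wood, round, 60 mm tall, standing loose and upright on its 44 mm diameter flat base; it tapers to a plain round neck 30 mm in diameter that forms its top 30 mm (grip it there, from above, any yaw), with a thin brass band near the top. About 48 g. Origin: centre of the underside, z up.
- foot_75: the second tallest turned furniture foot: dark wood, round, 75 mm tall, standing loose and upright on its 44 mm diameter flat base; it tapers to a plain round neck 30 mm in diameter that forms its top 30 mm (grip it there, from above, any yaw), with a thin brass band near the top. About 60 g. Origin: centre of the underside, z up.
- foot_90: the tallest turned furniture foot: dark wood, round, 90 mm tall, standing loose and upright on its 44 mm diameter flat base; it tapers to a plain round neck 30 mm in diameter that forms its top 30 mm (grip it there, from above, any yaw), with a thin brass band near the top. About 72 g. Origin: centre of the underside, z up.
- pad_blue: blue square pad, 52 x 52 mm, 4 mm thick, fixed on the drying board: one of four pads in a straight row 85 mm apart centre to centre, the colours in any order. The board is fixed plywood, 90 x 360 mm, 18 mm thick, lying on the bench, so the pad's top is 22 mm above the bench. Origin: centre of the pad's underside (18 mm above the bench); y runs along the row, z up.
- pad_grey: grey square pad, 52 x 52 mm, 4 mm thick, fixed on the drying board: one of four pads in a straight row 85 mm apart centre to centre, the colours in any order. The board is fixed plywood, 90 x 360 mm, 18 mm thick, lying on the bench, so the pad's top is 22 mm above the bench. Origin: centre of the pad's underside (18 mm above the bench); y runs along the row, z up.
- pad_green: green square pad, 52 x 52 mm, 4 mm thick, fixed on the drying board: one of four pads in a straight row 85 mm apart centre to centre, the colours in any order. The board is fixed plywood, 90 x 360 mm, 18 mm thick, lying on the bench, so the pad's top is 22 mm above the bench. Origin: centre of the pad's underside (18 mm above the bench); y runs along the row, z up.
- pad_white: white square pad, 52 x 52 mm, 4 mm thick, fixed on the drying board: one of four pads in a straight row 85 mm apart centre to centre, the colours in any order. The board is fixed plywood, 90 x 360 mm, 18 mm thick, lying on the bench, so the pad's top is 22 mm above the bench. Origin: centre of the pad's underside (18 mm above the bench); y runs along the row, z up.
- red_tin: closed red tin with a red lid, 66 mm in diameter, 85 mm tall, about 0.6 kg, loose, standing on the bench just off one end of the board, in line with the row, 105 mm from the centre of the nearest pad. It marks the end where the shortest foot goes. Origin: centre of the underside, z up.
- glue_jar: amber jar with a white lid, 62 mm in diameter, 85 mm tall, about 0.6 kg, loose, standing on the bench just off the other end of the board, 105 mm from the nearest pad. Origin: centre of the underside, z up.
Mind the look-alikes: they are no part of the job. Leave any purple look-alike of the foot_60 alone.

How it is judged:
By the outcome, as a careful person would: the job done as asked, in the order asked, and still so for the second after the job is handed in, with the robot touching nothing.
It also fails if it takes over 96 s, if anything falls off the work surface, if the arm or the gripper's body presses on something with over 40 N, if the wrist force passes 120 N, or if a joint passes its speed limit or range.

## Working session

There is one attempt and no reset: what is moved stays moved. The work goes in short steps, Python scripts to look and compute and a tool call to move; the robot and the scene stay as the last step left them, time stands still between calls to the robot, and variables do not carry over. Pictures are saved under pics/ and viewed, at most 14 in all, crops included, and the job is handed in when it is done.

Besides the shell and the picture viewer there is one more tool, called after "Call:" as a command line: name --pt "numbers of a row" for each row, then --argument value for the rest. drive_tool: Moves the arm, as the interface text tells. Its arguments: {"type":"object","properties":{"rows":{"type":"array"},"force":{"type":"number"}},"required":["rows"]}

```bash
mkdir -p pics; ls; python3 - <<'E'
from workcell import status, read_camera, workorder, masks_of
import cv2,numpy as np,pickle
print(status.read_state())
D={}
for n in ("scene","side"):
    p=read_camera(n); D[n]=p
    cv2.imwrite(f"pics/{n}0.png",cv2.resize(p["color"][:,:,::-1],None,fx=1.5,fy=1.5))
    print(n,p["intrinsics"],p["world_from_camera"],p.keys())
    for o in ["foot_45","foot_60","foot_75","foot_90","pad_blue","pad_grey","pad_green","pad_white","red_tin","glue_jar"]:
        for m in masks_of(p,o): print(o,round(m["score"],2),m["bbox"],m["mask"].sum())
pickle.dump(D,open("d0.pkl","wb"))
E
```

```text
pics
{'time': 0.0, 'q': array([-3.68722104e-02,  2.64746779e-01,  1.60536846e+00,  4.25976640e-06,
        1.27368536e+00, -3.69463849e-02]), 'joint_vel': array([ 0.0006911 , -0.00111948,  0.00071615,  0.00089555,  0.00099108,
        0.00161149]), 'joint_torque': array([ 6.10465631e-04, -5.15121067e+01, -3.67308676e+01, -4.07824507e-05,
        1.31324201e-02,  1.46811578e-05]), 'tool_pos': array([6.74277222e-01, 4.49884057e-05, 2.29969301e-01]), 'tcp_rot': array([-2.22021397, -2.22037588,  0.00235434]), 'wrist_force': array([-0.16697558,  0.36656358, -0.14712415]), 'torque': array([-0.01495679, -0.03810185, -0.02709789]), 'grip_force': 0.0, 'width': 0.9989773528332584}
scene [[387.3577784    0.         254.99230831]
 [  0.         387.3577784  188.89459708]
 [  0.           0.           1.        ]] [[-0.61606364 -0.4768076   0.62699291  1.10178831]
 [ 0.78756387 -0.35825228  0.5013965   0.4738731 ]
 [-0.01444803  0.80268911  0.59622265  0.60323623]
 [ 0.          0.          0.          1.        ]] dict_keys(['color', 'intrinsics', 'world_from_camera', 'shot'])
foot_45 0.78 [248.
[... 2602 characters left out ...]
foot_75 0.62 [311.0, 184.6, 336.4, 218.2] 550
foot_90 0.83 [213.4, 239.2, 237.8, 294.5] 1056
foot_90 0.81 [353.9, 176.3, 373.4, 207.1] 499
foot_90 0.78 [313.2, 159.5, 331.0, 194.1] 383
foot_90 0.71 [344.0, 143.9, 366.0, 178.2] 511
foot_90 0.69 [280.1, 227.5, 298.5, 257.6] 504
foot_90 0.62 [311.0, 184.6, 336.4, 218.2] 550
pad_blue 0.74 [164.3, 207.9, 201.0, 228.5] 483
pad_blue 0.58 [193.0, 192.5, 225.1, 204.7] 430
pad_grey 0.88 [168.0, 209.5, 202.4, 228.8] 467
pad_green 0.6 [239.9, 152.0, 266.8, 170.7] 286
pad_white 0.87 [215.2, 167.9, 247.3, 186.9] 313
red_tin 0.98 [262.7, 113.3, 290.6, 154.6] 1079
red_tin 0.18 [212.4, 240.5, 240.2, 294.6] 1107
glue_jar 0.58 [126.8, 209.1, 166.4, 265.8] 1691
```

View pics/scene0.png

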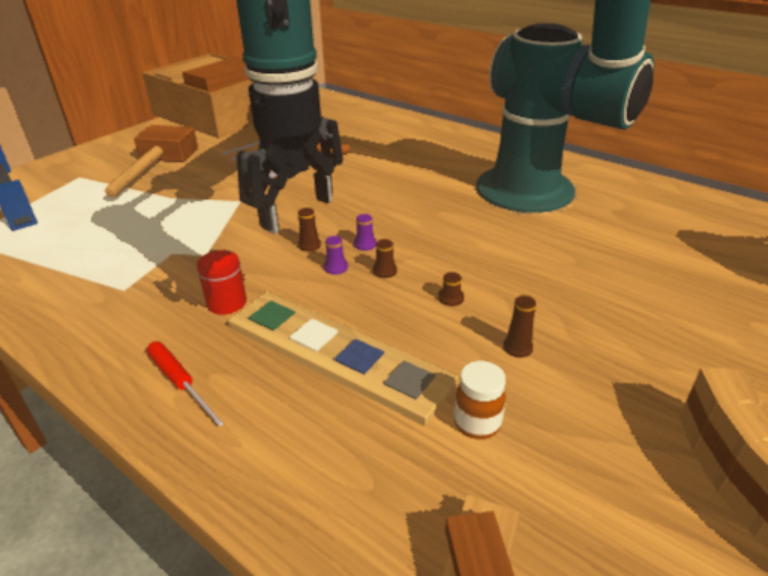

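View pics/side0.png

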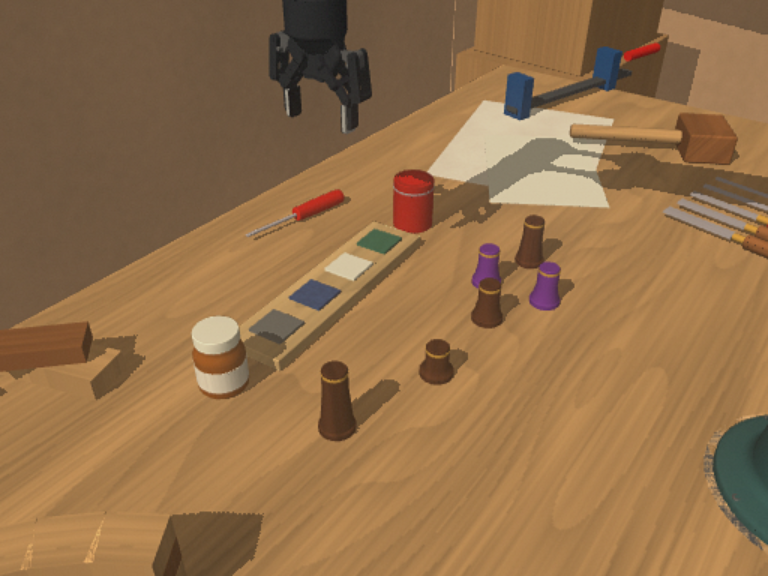

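The scene picture (scaled by 1.5) shows four dark feet at (307,229), (385,258), (452,288) and (520,325), and two purple decoys at (335,255) and (364,231). The pads run green, white, blue, grey from the tin (222,282) to the jar (480,400). The side view agrees: dark feet at (532,241), (488,302), (436,361) and (336,400), purple at (487,265) and (546,286). Next I'll fit positions and heights from both views.

```bash
cat > h.py <<'E'
import numpy as np
from scipy.optimize import least_squares
A=np.linspace(0,2*np.pi,48)
def proj(P,K,W):
    c=(np.asarray(P)-W[:3,3])@W[:3,:3]
    return np.c_[K[0,2]+K[0,0]*c[:,0]/-c[:,2], K[1,2]+K[1,1]*-c[:,1]/-c[:,2]]
def ray(u,v,K,W,z):
    d=W[:3,:3]@np.array([(u-K[0,2])/K[0,0],-(v-K[1,2])/K[1,1],-1.])
    return W[:3,3]+d*(z-W[2,3])/d[2]
def ring(x,y,r,z): return np.c_[x+r*np.cos(A),y+r*np.sin(A),0*A+z]
def foot(x,y,h): return np.r_[ring(x,y,.022,0),ring(x,y,.022,.004),ring(x,y,.015,h-.03),ring(x,y,.015,h)]
def bb(uv): return np.r_[uv.min(0),uv.max(0)]
def fit(obs,model,x0):
    """obs: list of (bbox,K,W)"""
    f=lambda p: np.concatenate([bb(proj(model(p),K,W))-np.array(b) for b,K,W in obs])
    s=least_squares(f,x0,x_scale=.01); return s.x,np.sqrt(np.mean(s.fun**2))
E
cat > a.py <<'E'
from h import *
import pickle
from workcell import masks_of
D=pickle.load(open("d0.pkl","rb"))
KW={n:(D[n]["intrinsics"],D[n]["world_from_camera"]) for n in D}
def mb(u): return u
from itertools import product
S={n:masks_of(D[n],"foot_45") for n in D}
for a in S["scene"]:
    for b in S["side"]:
        x0=list(ray((a["bbox"][0]+a["bbox"][2])/2,a["bbox"][3],*KW["scene"],0)[:2])+[.06]
        p,r=fit([(a["bbox"],*KW["scene"]),(b["bbox"],*KW["side"])],lambda p:foot(*p),x0)
        if r<3:
            m=a["mask"]; print(np.round(p,4),round(r,2),a["bbox"],"col",D["scene"]["color"][m].mean(0).round())
P={}
for n in D:
    for o in ["pad_green","pad_white","pad_blue","pad_grey"]:
        for k in masks_of(D[n],o)[:1]:
            v,u=np.nonzero(k["mask"]); print(n,o,ray(u.mean(),v.mean(),*KW[n],.022).round(4))
for o,R in (("red_tin",.033),("glue_jar",.031)):
    ob=[(masks_of(D[n],o)[0]["bbox"],*KW[n]) for n in D]
    print(o,fit(ob,lambda p:np.r_[ring(p[0],p[1],R,0),ring(p[0],p[1],R,.085)],[.7,0]))
E
python3 a.py
```

```text
[ 0.4357 -0.0533  0.0587] 1.3 [248.7, 158.3, 263.3, 184.2] col [99. 56. 27.]
[0.4713 0.2303 0.0899] 1.34 [333.3, 196.1, 359.7, 240.2] col [87. 51. 24.]
[ 0.3854 -0.1388  0.0551] 1.23 [236.1, 140.9, 250.0, 165.1] col [123.  58. 107.]
[0.432  0.0872 0.0381] 1.64 [290.4, 183.9, 311.8, 205.2] col [98. 56. 25.]
[ 0.4524 -0.2256  0.0679] 0.72 [197.7, 139.8, 213.2, 167.8] col [102.  59.  28.]
[ 0.4128 -0.1914 -0.0256] 1.15 [217.0, 155.5, 232.5, 180.8] col [122.  56. 111.]
[ 0.4807 -0.1267  0.065 ] 1.23 [217.0, 155.5, 232.5, 180.8] col [122.  56. 111.]
scene pad_green [ 0.6605 -0.1054  0.022 ]
scene pad_white [ 0.6558 -0.02    0.022 ]
scene pad_blue [0.6476 0.0636 0.022 ]
scene pad_grey [0.6413 0.1478 0.022 ]
side pad_green [ 0.6559 -0.098   0.022 ]
side pad_white [ 0.6514 -0.0141  0.022 ]
side pad_blue [0.637 0.154 0.022]
side pad_grey [0.6358 0.1529 0.022 ]
red_tin (array([ 0.66677584, -0.21331688]), np.float64(1.4048372457627067))
glue_jar (array([0.63209721, 0.25183701]), np.float64(1.8324071527573103))
```

Fitted heights (0.038, 0.059, 0.068, 0.090) fit the four dark feet in order:

| Foot | x, y (m) |
|---|---|
| foot_45 | (0.432, 0.087) |
| foot_60 | (0.436, -0.053) |
| foot_75 | (0.452, -0.226) |
| foot_90 | (0.471, 0.230) |

The purple decoys fit at (0.385, -0.139) and (0.481, -0.127), so I'm rejecting them. Next I'll look with the wrist camera.

```bash
cat > w.py <<'E'
from h import *
from scipy.spatial.transform import Rotation as R
from workcell import status, read_camera, masks_of
import cv2,sys
def shot():
    s=status.read_state(); p=read_camera("wrist")
    T=np.eye(4); T[:3,:3]=R.from_rotvec(s["tcp_rot"]).as_matrix(); T[:3,3]=s["tool_pos"]
    return s,p,p["intrinsics"],T@p["mount"]
PADS=["pad_green","pad_white","pad_blue","pad_grey"]
def pads(p,K,W):
    for o in PADS:
        for k in masks_of(p,o)[:1]:
            m=k["mask"].astype(np.uint8); c=max(cv2.findContours(m,0,2)[0],key=cv2.contourArea)
            q=np.array([ray(*t[0],K,W,.022)[:2] for t in c]); r=cv2.minAreaRect((q*1e3).astype(np.float32))
            print(o,round(k["score"],2),np.round(r[0],1),np.round(r[1],1),round(r[2],1),k["bbox"])
def feet(p,K,W,h=None,z0=0.):
    for k in masks_of(p,"foot_45"):
        b=k["bbox"]; col=p["color"][k["mask"]].mean(0).round()
        x0=ray((b[0]+b[2])/2,(b[1]+b[3])/2,K,W,(h or .06)/2)[:2]
        r=fit([(b,K,W)],lambda q:foot(q[0],q[1],h)+[0,0,z0],x0) if h else (x0,0)
        print("foot",round(k["score"],2),np.round(np.array(r[0])*1e3,1),round(r[1],2),b,col)
if __name__=="__main__":
    s,p,K,W=shot(); np.set_printoptions(suppress=True,precision=4)
    print(s["time"],s["tool_pos"],s["width"],W)
    if len(sys.argv)>1 and sys.argv[1]!="-": cv2.imwrite(f"pics/{sys.argv[1]}.png",cv2.resize(p["color"][:,:,::-1],None,fx=1.5,fy=1.5))
    pads(p,K,W)
    h=float(sys.argv[2]) if len(sys.argv)>2 else None
    z0=float(sys.argv[3]) if len(sys.argv)>3 else 0.
    feet(p,K,W,h,z0)
E
python3 w.py w0
```

```text
1.8 [ 0.675  -0.      0.2313] 0.9998353159811117 [[ 1.      0.0004 -0.0013  0.6751]
 [ 0.0001  0.9473  0.3202  0.0834]
 [ 0.0014 -0.3202  0.9473  0.3748]
 [ 0.      0.      0.      1.    ]]
pad_green 0.97 [ 659.9 -103.2] [54.2 55.1] 6.2 [218.7, 221.4, 263.4, 264.0]
pad_white 0.81 [653.4 -19.1] [51.8 52.7] 4.4 [210.7, 157.1, 258.3, 204.3]
pad_blue 0.67 [646.9  65.2] [52.7 51.7] 4.4 [200.5, 78.8, 256.3, 127.8]
pad_grey 0.93 [641.3 144.7] [52.5 42.2] 2.9 [190.9, 1.5, 246.3, 43.1]
foot 0.86 [441.2  83. ] 0 [0.1, 66.6, 59.0, 108.1] [61. 41. 29.]
foot 0.86 [ 483.5 -130.1] 0 [78.4, 242.0, 125.7, 289.7] [88. 50. 89.]
foot 0.84 [439.6 -50.6] 0 [24.8, 184.7, 83.8, 229.3] [67. 44. 31.]
foot 0.82 [ 393.  -133.8] 0 [0.0, 244.2, 61.6, 292.7] [84. 47. 84.]
foot 0.52 [ 464.9 -185.2] 0 [82.7, 294.4, 106.1, 310.3] [77. 51. 37.]
```

View pics/w0.png

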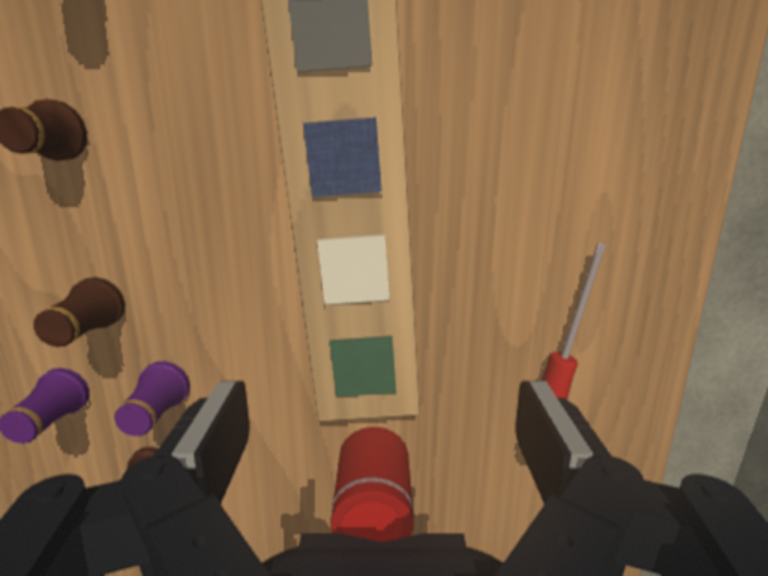

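The wrist view shows the pads at (332,35) grey, (342,157) blue, (353,268) white and (363,366) green, on a straight line with 85 mm spacing. To the left are the 45 foot at (45,130) and the 60 foot at (80,310). The purple decoys at (45,405) and (152,398) are excluded by colour. Pad centres in mm: green (660,-104), white (653.5,-19), blue (647,65), grey (640.5,150).

First I'll go above the 45 foot.

Call:
drive_tool --pt "0 0 0 0.0125 -0.034 0.004 0.65" --pt "0 0 0 0.0125 -0.034 0.004 0.65" --pt "0 0 0 0.0125 -0.034 0.004 0.65" --pt "0 0 0 0.0125 -0.034 0.004 0.65" --pt "0 0 0 0.0125 -0.034 0.004 0.65" --pt "0 0 0 0.0125 -0.034 0.004 0.65" --pt "0 0 0 0.0125 -0.034 0.004 0.65" --pt "0 0 0 0 0 0 0.65" --force 30

```text
time: 2.77
tool_pos: [0.4298, 0.0886, 0.2008]
tcp_rot: [-2.216, -2.22, 0.008]
wrist_force: [0.0, 0.1, -1.1]
width: 0.65
grip_force: 0.0
```

```bash
python3 w.py w1 0.045
```

```text
2.7667 [0.4298 0.0886 0.2008] 0.6500303562523364 [[ 1.     -0.0037  0.0049  0.4309]
 [ 0.0019  0.9475  0.3199  0.172 ]
 [-0.0058 -0.3199  0.9474  0.3443]
 [ 0.      0.      0.      1.    ]]
pad_green 0.58 [672.7 -88.3] [31.4 61.6] 47.0 [426.6, 298.7, 462.8, 330.8]
pad_white 0.57 [653.2 -19.3] [54.  55.1] 4.4 [422.0, 241.2, 470.8, 282.0]
pad_blue 0.85 [646.7  65.6] [54.6 53.3] 4.3 [427.9, 168.4, 486.9, 216.4]
pad_grey 0.55 [640.7 150. ] [54.7 52. ] 4.6 [439.2, 84.4, 498.9, 135.7]
foot 0.96 [ 390.2 -129.2] 3.25 [208.2, 313.7, 242.3, 354.1] [83. 49. 82.]
foot 0.92 [437.  -58.8] 2.05 [244.0, 259.9, 277.2, 314.2] [85. 59. 41.]
foot 0.84 [433.   82.7] 1.81 [240.8, 152.1, 275.4, 194.8] [88. 61. 42.]
foot 0.61 [480.5 226.3] 6.6 [275.8, 3.4, 340.5, 48.7] [66. 47. 33.]
foot 0.57 [ 481.2 -127.9] 2.89 [277.2, 312.7, 309.3, 354.2] [92. 55. 90.]
```

View pics/w1.png

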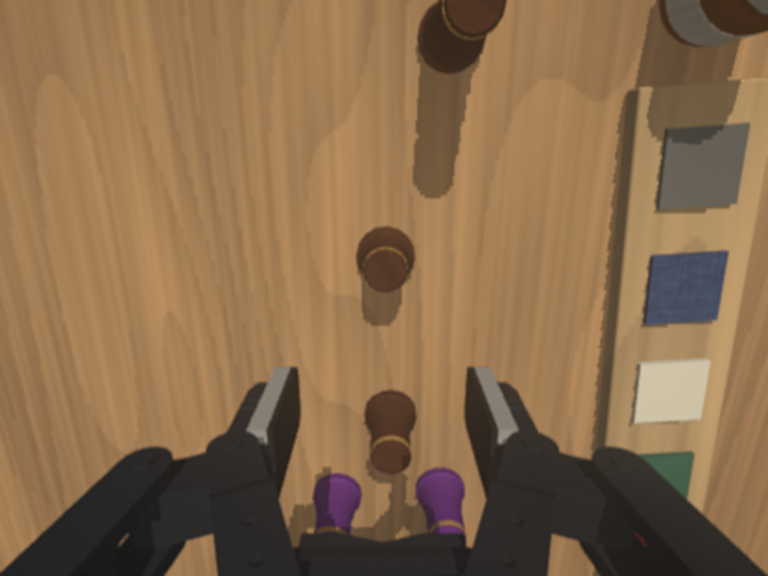

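The wrist view shows the 45 foot at (386,259) with its top disc centred near (386,269), the 60 foot at (390,430), purple decoys at (337,505) and (440,500), and the 90 foot at (455,35). The shape is right for the shortest foot, and it's dark rather than purple. I'll check the fit with the top disc.

```bash
cat >> w.py <<'E'
E
cat > t.py <<'E'
# refined: own dark-colour contour of the foot nearest to a guess, fitted with the model's hull
from w import *
def refine(p,K,W,g,h,z0=0.,save=None):
    ks=[k for k in masks_of(p,"foot_45")]
    c=proj([[g[0],g[1],z0+h/2]],K,W)[0]
    k=min(ks,key=lambda k:np.hypot((k["bbox"][0]+k["bbox"][2])/2-c[0],(k["bbox"][1]+k["bbox"][3])/2-c[1]))
    lab=np.full(k["mask"].shape,cv2.GC_BGD,np.uint8)
    lab[cv2.dilate(k["mask"].astype(np.uint8),np.ones((9,9)))>0]=cv2.GC_PR_BGD
    lab[k["mask"]]=cv2.GC_PR_FGD
    lab[cv2.erode(k["mask"].astype(np.uint8),np.ones((5,5)))>0]=cv2.GC_FGD
    cv2.grabCut(np.ascontiguousarray(p["color"]),lab,None,np.zeros((1,65)),np.zeros((1,65)),3,cv2.GC_INIT_WITH_MASK)
    m=((lab==1)|(lab==3)).astype(np.uint8); m=cv2.morphologyEx(m,cv2.MORPH_OPEN,np.ones((3,3)))
    v,u=np.nonzero(m); b=np.array([u.min(),v.min(),u.max()+1,v.max()+1])-.5
    for n,bx in (("net",np.array(k["bbox"])),("cut",b)):
        q,r=fit([(bx,K,W)],lambda q:foot(q[0],q[1],h)+[0,0,z0],g); print(n,(q*1e3).round(1),round(r,2),bx,"model",bb(proj(foot(*q,h)+[0,0,z0],K,W)).round(1))
    return k
if __name__=="__main__":
    a=[float(t) for t in sys.argv[1:5]]
    s,p,K,W=shot(); print(s["time"],s["tool_pos"],"w",s["width"])
    k=refine(p,K,W,a[:2],a[2],a[3])
    if len(sys.argv)>5: cv2.imwrite(f"pics/{sys.argv[5]}.png",cv2.resize(p["color"][:,:,::-1],None,fx=1.5,fy=1.5))
E
python3 t.py .433 .085 .045 0
python3 -c "
from w import *
s,p,K,W=shot();print(K[0,0])
for u,v,z in ((256.8,179.6,.045),(257.4,170,0)):print(ray(u,v,K,W,z))"
```

```text
3.0667 [0.43861611 0.08729319 0.20406424] w 0.651517844756251
net [432.4  82.6] 1.59 [230.2 151.1 266.2 192. ] model [228.7 149.4 267.7 193.7]
cut [431.1  83.7] 0.08 [227.5 148.5 266.5 192.5] model [227.5 148.4 266.5 192.6]
313.3246644986277
[0.44121854 0.08253209 0.045     ]
[0.44230577 0.08081153 0.        ]
```

The contour fit is clean: the 45 foot is at (431, 83.5) mm. Descending to grip it.

Call:
drive_tool --pt "0 0 0 -0.0035 -0.0065 0.02 0.65" --pt "0 0 0 0 0 0.04 0.65" --pt "0 0 0 0 0 0.04 0.65" --pt "0 0 0 0 0 0.04 0.65" --pt "0 0 0 0 0 0.02 0.65" --pt "0 0 0 0 0 0.012 0.65" --pt "0 0 0 0 0 0 0.65" --pt "0 0 0 0 0 0 0.65"

```text
time: 3.88
tool_pos: [0.4303, 0.0837, 0.0306]
tcp_rot: [-2.221, -2.22, 0.003]
wrist_force: [-0.7, -0.3, 0.6]
width: 0.647
grip_force: 0.0
```

```bash
python3 t.py .4315 .0835 .045 0 w2
```

```text
3.8833 [0.43025134 0.08374264 0.03063784] w 0.6467619028651921
net [432.   83.4] 2.88 [223.1 200.5 290.7 296.3] model [220.2 197.6 293.6 299.2]
cut [431.2  83.9] 0.58 [218.5 197.5 292.5 297.5] model [218.8 196.7 292.2 298.2]
```

View pics/w2.png

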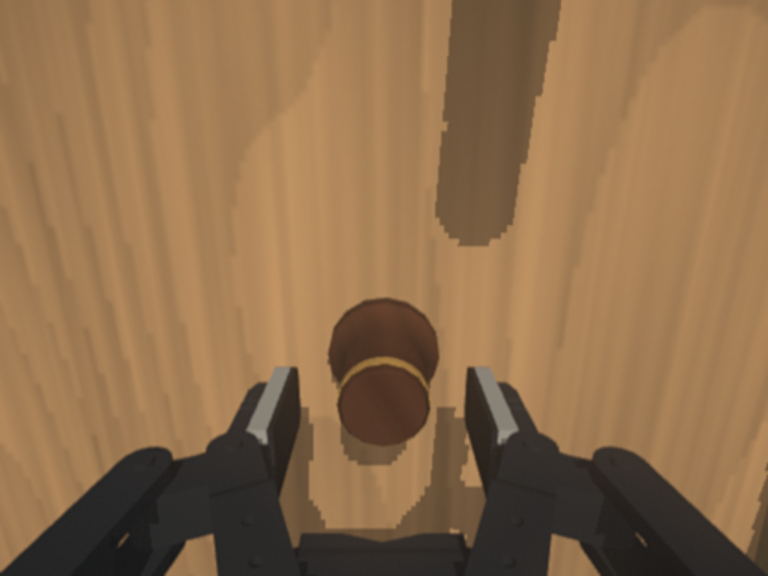

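The close view shows the foot centred between the fingers, its top at (385,403) and its base at (385,350). Now down 14 mm and close.

Call:
drive_tool --pt "0 0 0 0 0.001 0.008 0.6" --pt "0 0 0 0 0 0.0055 0.55" --pt "0 0 0 0 0 0 0.45" --pt "0 0 0 0 0 0 0.3" --pt "0 0 0 0 0 0 0.2" --pt "0 0 0 0 0 0 0.2" --pt "0 0 0 0 0 0 0.2" --pt "0 0 0 0 0 0 0.2"

```text
time: 4.65
tool_pos: [0.4315, 0.084, 0.0179]
tcp_rot: [2.221, 2.221, 0.0]
wrist_force: [-0.1, -0.1, -0.5]
width: 0.335
grip_force: 29.6
```

Call:
drive_tool --pt "0 0 0 0 0 -0.02 0.2" --pt "0 0 0 0 0 -0.04 0.2" --pt "0 0 0 -0.0235 0.0285 -0.01 0.2" --pt "0 0 0 -0.0235 0.0285 0 0.2" --pt "0 0 0 -0.0235 0.0285 0 0.2" --pt "0 0 0 -0.0235 0.0285 0 0.2" --pt "0 0 0 -0.0235 0.0285 0 0.2" --pt "0 0 0 -0.0235 0.0285 0 0.2"

```text
time: 5.32
tool_pos: [0.6036, -0.0583, 0.0878]
tcp_rot: [2.222, 2.221, 0.0]
wrist_force: [0.4, 1.3, 0.3]
width: 0.339
grip_force: 29.8
```

Call:
drive_tool --pt "0 0 0 -0.0235 0.0285 0 0.2" --pt "0 0 0 -0.0235 0.0285 0 0.2" --pt "0 0 0 0 0 0 0.2" --pt "0 0 0 0 0 0 0.2" --pt "0 0 0 0 0 0 0.2" --pt "0 0 0 0 0 0 0.2"

```text
time: 5.82
tool_pos: [0.6581, -0.1031, 0.0872]
tcp_rot: [-2.22, -2.221, 0.001]
wrist_force: [-0.6, 0.2, -0.9]
width: 0.343
grip_force: 29.9
```

```bash
python3 w.py w3; python3 t.py .66 -.104 .045 .07
```

```text
5.8167 [ 0.6581 -0.1031  0.0872] 0.3428896082318967 [[ 1.     -0.0007  0.0002  0.6585]
 [ 0.0006  0.9475  0.3196 -0.0197]
 [-0.0004 -0.3196  0.9475  0.2308]
 [ 0.      0.      0.      1.    ]]
pad_green 0.97 [658.9 -98.9] [53.7 43.7] 2.3 [218.1, 173.7, 293.9, 233.6]
pad_white 0.56 [653.1 -19.9] [52.6 53. ] 4.1 [200.7, 41.5, 290.2, 133.1]
pad_grey 0.75 [ 661.2 -212.8] [62.8 56.8] 6.3 [223.0, 303.9, 297.3, 362.2]
foot 0.84 [ 475.  -215.1] 0 [0.0, 301.4, 54.0, 384.0] [58. 37. 27.]
foot 0.71 [ 658.9 -139.5] 0 [217.5, 205.2, 292.7, 315.7] [79. 54. 38.]
foot 0.68 [ 498.6 -127.4] 0 [1.8, 207.4, 61.4, 283.6] [76. 41. 80.]
6.1167 [ 0.65914917 -0.10338444  0.08812479] w 0.3372928263698462
net [ 660.3 -104.9] 2.38 [220.2 206.3 291.7 319.4] model [216.9 207.1 295.  318.9]
cut [ 659.8 -103.7] 1.5 [217.5 206.5 292.5 315.5] model [215.9 205.2 294.1 316.9]
```

View pics/w3.png

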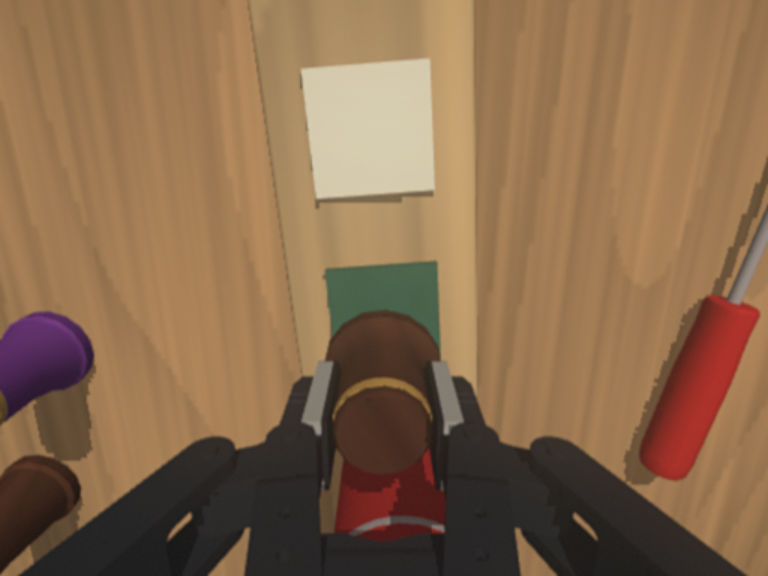

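The foot is held upright at (385,400) over the green pad, which shows at (383,300), and its estimated position matches the pad centre. Lowering it.

Call:
drive_tool --pt "0 0 0 0 0.0005 0.015 0.2" --pt "0 0 0 0 0 0.015 0.2" --pt "0 0 0 0 0 0.008 0.2" --pt "0 0 0 0 0 0.005 0.2" --pt "0 0 0 0 0 0.003 0.2" --pt "0 0 0 0 0 0 0.2" --pt "0 0 0 0 0 0 0.2" --pt "0 0 0 0 0 0 0.2"

```text
time: 6.88
tool_pos: [0.6604, -0.1041, 0.0418]
tcp_rot: [2.221, 2.221, 0.001]
wrist_force: [0.3, 0.3, -0.0]
width: 0.344
grip_force: 29.9
```

Call:
drive_tool --pt "0 0 0 0 0 0.001 0.2" --pt "0 0 0 0 0 0.0005 0.2" --pt "0 0 0 0 0 0.0005 0.2" --pt "0 0 0 0 0 0 0.2" --pt "0 0 0 0 0 0 0.2"

```text
time: 7.3
tool_pos: [0.66, -0.104, 0.0398]
tcp_rot: [2.221, 2.221, 0.0]
wrist_force: [0.8, 0.5, -0.4]
width: 0.342
grip_force: 30.0
```

Call:
drive_tool --pt "0 0 0 0 0 0.0005 0.2" --pt "0 0 0 0 0 0.0005 0.2" --pt "0 0 0 0 0 0.0 0.2" --pt "0 0 0 0 0 0 0.2"

```text
time: 7.63
tool_pos: [0.6601, -0.104, 0.0398]
tcp_rot: [2.221, 2.221, 0.0]
wrist_force: [-3.1, -0.3, 5.6]
width: 0.34
grip_force: 30.4
```

Contact at the expected height. Releasing and rising.

Call:
drive_tool --pt "0 0 0 0 0 -0.0005 0.38" --pt "0 0 0 0 0 0 0.45" --pt "0 0 0 0 0 0 0.55" --pt "0 0 0 0 0 0 0.65" --pt "0 0 0 0 0 0 0.65" --pt "0 0 0 0 0 -0.015 0.65" --pt "0 0 0 0 0 -0.035 0.65" --pt "0 0 0 0 0 -0.04 0.65"

```text
time: 8.3
tool_pos: [0.6573, -0.1035, 0.1275]
tcp_rot: [-2.217, -2.217, 0.006]
wrist_force: [0.4, 0.1, -0.7]
width: 0.651
grip_force: 0.0
```

Call:
drive_tool --pt "0 0 0 0.006 -0.028 -0.025 0.65" --pt "0 0 0 0.006 -0.028 -0.025 0.65" --pt "0 0 0 0.006 -0.028 -0.02 0.65" --pt "0 0 0 0.006 -0.028 0 0.65" --pt "0 0 0 0.006 -0.028 0 0.65" --pt "0 0 0 0.006 -0.028 0 0.65" --pt "0 0 0 0.006 -0.028 0 0.65" --pt "0 0 0 0.006 -0.028 0 0.65"

```text
time: 8.97
tool_pos: [0.4348, -0.0557, 0.2004]
tcp_rot: [2.221, 2.221, 0.001]
wrist_force: [-0.3, -0.3, 0.8]
width: 0.653
grip_force: 0.0
```

Call:
drive_tool --pt "0 0 0 0 0 0 0.65" --pt "0 0 0 0 0 0 0.65" --pt "0 0 0 0 0 0 0.65" --pt "0 0 0 0 0 0 0.65"

```text
time: 9.3
tool_pos: [0.4373, -0.0563, 0.2002]
tcp_rot: [2.22, 2.22, 0.002]
wrist_force: [-0.1, 0.5, -0.2]
width: 0.652
grip_force: 0.0
```

```bash
python3 t.py .437 -.055 .060 0 w4; python3 t.py .66 -.104 .045 .022;python3 t.py .437 -.055 .060 0
```

```text
9.3 [ 0.43728953 -0.05629315  0.20024926] w 0.652293958749747
net [437.  -53.2] 1.71 [235.7 144.1 271.1 191.1] model [233.6 142.9 273.2 192.2]
cut [435.5 -53.1] 0.51 [232.5 143.5 271.5 191.5] model [232.2 142.8 271.8 192.1]
9.4 [ 0.4371057  -0.05625407  0.19972011] w 0.6553176897984603
net [ 662.7 -106.7] 1.52 [439.3 195.2 499.5 246.1] model [437.  195.6 501.5 245.9]
cut [ 660.2 -104.2] 1.14 [436.5 194.5 498.5 242.5] model [435.3 193.4 499.6 243.6]
9.5 [ 0.43671583 -0.05617123  0.19930548] w 0.6497251888352886
net [436.4 -52.4] 1.8 [235.8 144.2 271.7 190.3] model [233.9 142.5 273.6 191.9]
cut [435.6 -53.7] 0.59 [233.5 144.5 272.5 192.5] model [233.1 143.7 272.9 193.2]
```

View pics/w4.png

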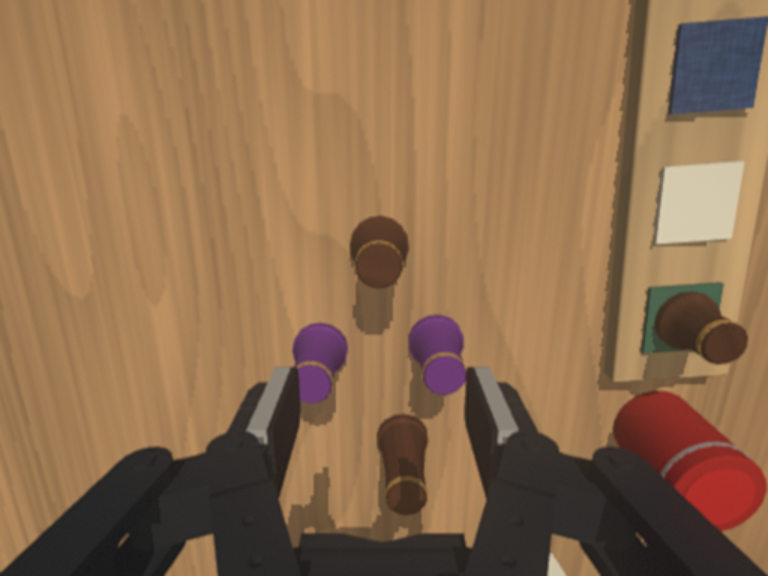

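The 45 foot stands upright on green at (700,325), measured at (660,-104) mm. The dark 60 foot is at (379,250), between the two purple ones at (320,360) and (438,355). Grasping the 60 foot.

Call:
drive_tool --pt "0 0 0 0.003 -0.001 0.02 0.65" --pt "0 0 0 0 0 0.04 0.65" --pt "0 0 0 0 0 0.04 0.65" --pt "0 0 0 0 0 0.03 0.65" --pt "0 0 0 0 0 0.02 0.65" --pt "0 0 0 0 0 0.0085 0.65" --pt "0 0 0 0 0 0 0.65" --pt "0 0 0 0 0 0 0.65"

```text
time: 10.27
tool_pos: [0.4355, -0.0531, 0.0411]
tcp_rot: [-2.221, -2.221, 0.0]
wrist_force: [-0.1, -0.7, 0.2]
width: 0.646
grip_force: 0.0
```

```bash
python3 t.py .4355 -.0535 .060 0
```

```text
10.2667 [ 0.43546421 -0.05310971  0.04110452] w 0.6464963486100217
net [436.1 -52.8] 1.41 [221.3 192.6 288.6 302.6] model [220.1 191.  289.8 304.1]
cut [435.5 -53. ] 0.9 [218.5 192.5 289.5 303.5] model [219.1 191.3 288.9 304.5]
```

Call:
drive_tool --pt "0 0 0 0 0 0.005 0.6" --pt "0 0 0 0 0 0.004 0.55" --pt "0 0 0 0 0 0 0.45" --pt "0 0 0 0 0 0 0.3" --pt "0 0 0 0 0 0 0.2" --pt "0 0 0 0 0 0 0.2" --pt "0 0 0 0 0 0 0.2" --pt "0 0 0 0 0 0 0.2"

```text
time: 11.03
tool_pos: [0.4351, -0.053, 0.032]
tcp_rot: [2.221, 2.221, 0.0]
wrist_force: [-0.4, 0.7, 1.2]
width: 0.342
grip_force: 29.8
```

Call:
drive_tool --pt "0 0 0 0 0 -0.02 0.2" --pt "0 0 0 0 0 -0.035 0.2" --pt "0 0 0 0.0048 0.031 -0.015 0.2" --pt "0 0 0 0.0048 0.031 0 0.2" --pt "0 0 0 0.0048 0.031 0 0.2" --pt "0 0 0 0.0048 0.031 0 0.2" --pt "0 0 0 0.0048 0.031 0 0.2" --pt "0 0 0 0.0048 0.031 0 0.2"

```text
time: 11.7
tool_pos: [0.6223, -0.0238, 0.1014]
tcp_rot: [-2.221, -2.221, 0.0]
wrist_force: [0.3, -0.4, -1.3]
width: 0.341
grip_force: 29.9
```

Call:
drive_tool --pt "0 0 0 0.0048 0.031 0 0.2" --pt "0 0 0 0 0 0 0.2" --pt "0 0 0 0 0 0 0.2" --pt "0 0 0 0 0 0 0.2" --pt "0 0 0 0 0 0 0.2"

```text
time: 12.12
tool_pos: [0.6504, -0.0195, 0.1011]
tcp_rot: [-2.221, -2.22, 0.002]
wrist_force: [-0.2, -0.5, -1.2]
width: 0.338
grip_force: 30.0
```

```bash
python3 w.py - .06 .07 | head -9; python3 t.py .653 -.019 .06 .07
```

```text
12.1167 [ 0.6504 -0.0195  0.1011] 0.338320008504911 [[ 1.     -0.0001  0.0006  0.6508]
 [-0.0001  0.9474  0.3201  0.0639]
 [-0.0006 -0.3201  0.9474  0.2446]
 [ 0.      0.      0.      1.    ]]
pad_green 0.42 [ 640.2 -127.5] [9.6 7.8] 89.6 [238.0, 315.1, 247.1, 327.0]
pad_white 0.73 [652.9 -17.5] [53.2 50.1] 3.2 [219.2, 168.2, 295.7, 230.3]
pad_blue 0.63 [647.1  65. ] [53.4 53.3] 4.2 [204.1, 37.9, 292.3, 127.6]
foot 0.9 [657.6 -64. ] 29.81 [248.6, 303.1, 287.6, 355.0] [62. 44. 31.]
foot 0.86 [651.9 -19.3] 1.25 [220.1, 198.2, 292.9, 317.2] [86. 60. 44.]
12.4167 [ 0.65154543 -0.01956104  0.10210934] w 0.3381384739380189
net [652.  -19.6] 1.61 [219.7 198.1 289.6 316.2] model [218.2 196.3 291.1 317.9]
cut [652.2 -21. ] 0.12 [218.5 198.5 291.5 320.5] model [218.7 198.5 291.3 320.5]
```

Call:
drive_tool --pt "0 0 0 0 0.001 0.015 0.2" --pt "0 0 0 0 0 0.015 0.2" --pt "0 0 0 0 0 0.009 0.2" --pt "0 0 0 0 0 0.005 0.2" --pt "0 0 0 0 0 0.002 0.2" --pt "0 0 0 0 0 0 0.2" --pt "0 0 0 0 0 0 0.2" --pt "0 0 0 0 0 0 0.2"

```text
time: 13.18
tool_pos: [0.6537, -0.0194, 0.0565]
tcp_rot: [2.221, 2.221, 0.001]
wrist_force: [-0.3, 0.6, 0.1]
width: 0.337
grip_force: 30.0
```

Call:
drive_tool --pt "0 0 0 0 0 0.001 0.2" --pt "0 0 0 0 0 0.0005 0.2" --pt "0 0 0 0 0 0.0005 0.2" --pt "0 0 0 0 0 0 0.2" --pt "0 0 0 0 0 0 0.2"

```text
time: 13.6
tool_pos: [0.6532, -0.0194, 0.0541]
tcp_rot: [2.221, 2.221, 0.001]
wrist_force: [0.2, 0.2, -0.1]
width: 0.343
grip_force: 30.1
```

Call:
drive_tool --pt "0 0 0 0 0 0.0005 0.2" --pt "0 0 0 0 0 0.0005 0.2" --pt "0 0 0 0 0 0 0.2" --pt "0 0 0 0 0 0 0.2"

```text
time: 13.93
tool_pos: [0.6534, -0.0194, 0.054]
tcp_rot: [2.221, 2.221, 0.001]
wrist_force: [-1.9, -0.4, 5.9]
width: 0.341
grip_force: 30.5
```

Call:
drive_tool --pt "0 0 0 0 0 -0.0005 0.38" --pt "0 0 0 0 0 0 0.45" --pt "0 0 0 0 0 0 0.55" --pt "0 0 0 0 0 0 0.65" --pt "0 0 0 0 0 0 0.65" --pt "0 0 0 0 0 -0.015 0.65" --pt "0 0 0 0 0 -0.035 0.65" --pt "0 0 0 0 0 -0.04 0.65"

```text
time: 14.6
tool_pos: [0.65, -0.0192, 0.1402]
tcp_rot: [-2.217, -2.217, 0.008]
wrist_force: [1.5, -0.6, -1.1]
width: 0.65
grip_force: 0.0
```

Call:
drive_tool --pt "0 0 0 -0.026 -0.025 -0.02 0.65" --pt "0 0 0 -0.026 -0.025 -0.02 0.65" --pt "0 0 0 -0.026 -0.025 -0.02 0.65" --pt "0 0 0 -0.026 -0.025 0 0.65" --pt "0 0 0 -0.026 -0.025 0 0.65" --pt "0 0 0 -0.026 -0.025 0 0.65" --pt "0 0 0 -0.026 -0.025 0 0.65" --pt "0 0 0 -0.026 -0.025 0 0.65"

```text
time: 15.27
tool_pos: [0.4516, -0.2283, 0.2034]
tcp_rot: [2.221, 2.222, 0.0]
wrist_force: [-0.2, -0.4, -0.3]
width: 0.651
grip_force: 0.0
```

Call:
drive_tool --pt "0 0 0 0 0 0 0.65" --pt "0 0 0 0 0 0 0.65" --pt "0 0 0 0 0 0 0.65" --pt "0 0 0 0 0 0 0.65"

```text
time: 15.6
tool_pos: [0.4538, -0.2267, 0.2033]
tcp_rot: [2.22, 2.222, 0.001]
wrist_force: [0.5, -0.1, -0.0]
width: 0.653
grip_force: 0.0
```

```bash
python3 t.py .452 -.226 .075 0 w5; python3 t.py .452 -.226 .075 0
```

```text
15.6 [ 0.45378432 -0.22674266  0.20333777] w 0.6526484754442982
net [ 455.1 -218.7] 1.44 [237.2 137.3 272.9 192. ] model [235.3 138.1 274.8 191.4]
cut [ 455. -221.] 0.24 [235.5 140.5 274.5 193.5] model [235.3 140.2 274.7 193.8]
15.7 [ 0.45384779 -0.22648069  0.20317749] w 0.650941364646879
net [ 455.1 -220.1] 0.88 [234.7 138.6 275.6 194.1] model [235.4 139.7 274.9 193.2]
cut [ 455.  -221.2] 0.6 [235.5 141.5 274.5 193.5] model [235.3 140.6 274.7 194.3]
```

View pics/w5.png

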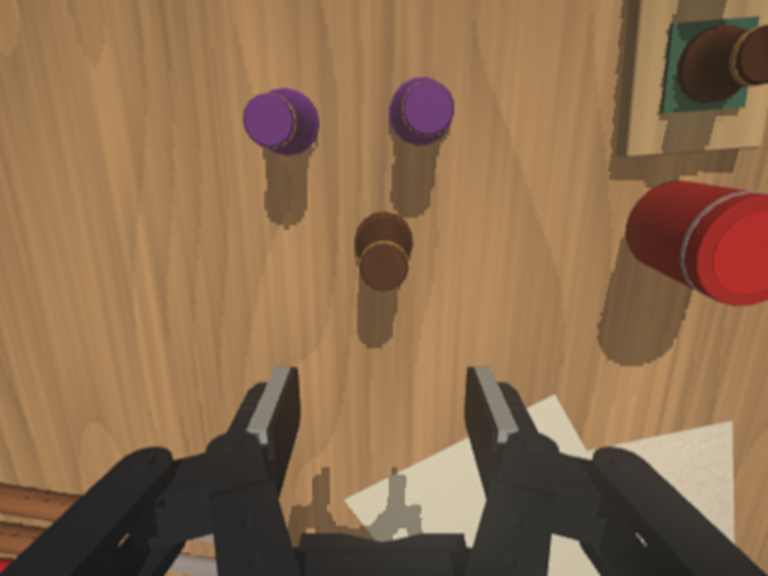

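The dark 75 foot is alone at (383,250), the purple ones are at (282,120) and (422,110), and the tin hasn't moved. Descending on the 75 foot at (455,-221) mm.

Call:
drive_tool --pt "0 0 0 0.0055 0.001 0.02 0.65" --pt "0 0 0 0 0 0.04 0.65" --pt "0 0 0 0 0 0.035 0.65" --pt "0 0 0 0 0 0.025 0.65" --pt "0 0 0 0 0 0.015 0.65" --pt "0 0 0 0 0 0.01 0.65" --pt "0 0 0 0 0 0 0.65" --pt "0 0 0 0 0 0 0.65"

```text
time: 16.47
tool_pos: [0.4543, -0.2217, 0.0583]
tcp_rot: [-2.22, -2.222, 0.0]
wrist_force: [0.1, 0.7, 0.5]
width: 0.65
grip_force: 0.0
```

```bash
python3 t.py .455 -.221 .075 0
```

```text
16.4667 [ 0.45434366 -0.22166874  0.05832636] w 0.6500355316672662
net [ 454.7 -219.6] 0.52 [222.1 179.6 286.7 298.7] model [222.1 180.4 286.7 298. ]
cut [ 455. -221.] 0.74 [222.5 183.5 287.5 299.5] model [222.7 182.4 287.3 300.4]
```

Call:
drive_tool --pt "0 0 0 0.0005 0.0005 0.007 0.6" --pt "0 0 0 0 0 0.004 0.55" --pt "0 0 0 0 0 0 0.45" --pt "0 0 0 0 0 0 0.3" --pt "0 0 0 0 0 0 0.2" --pt "0 0 0 0 0 0 0.2" --pt "0 0 0 0 0 0 0.2" --pt "0 0 0 0 0 0 0.2"

```text
time: 17.23
tool_pos: [0.4545, -0.2214, 0.0473]
tcp_rot: [2.221, 2.221, 0.0]
wrist_force: [0.6, -0.0, -1.1]
width: 0.338
grip_force: 29.6
```

Call:
drive_tool --pt "0 0 0 0 0 -0.02 0.2" --pt "0 0 0 0 0 -0.04 0.2" --pt "0 0 0 0 0 -0.04 0.2" --pt "0 0 0 0.0286 0.0193 0 0.2" --pt "0 0 0 0.0286 0.0193 0 0.2" --pt "0 0 0 0.0286 0.0193 0 0.2" --pt "0 0 0 0.0286 0.0193 0 0.2" --pt "0 0 0 0.0286 0.0193 0 0.2"

```text
time: 17.9
tool_pos: [0.5517, -0.0771, 0.1476]
tcp_rot: [2.222, 2.221, 0.0]
wrist_force: [0.3, -0.5, 0.2]
width: 0.342
grip_force: 29.9
```

Call:
drive_tool --pt "0 0 0 0.0286 0.0193 0 0.2" --pt "0 0 0 0.0286 0.0193 0 0.2" --pt "0 0 0 0.0286 0.0193 0 0.2" --pt "0 0 0 0.0286 0.0193 0 0.2" --pt "0 0 0 0.0286 0.0193 0 0.2" --pt "0 0 0 0 0 0.02 0.2" --pt "0 0 0 0 0 0 0.2" --pt "0 0 0 0 0 0 0.2"

```text
time: 18.57
tool_pos: [0.6457, 0.0648, 0.1253]
tcp_rot: [-2.218, -2.22, 0.006]
wrist_force: [-1.4, -0.8, -0.6]
width: 0.341
grip_force: 30.0
```

Call:
drive_tool --pt "0 0 0 0 0 0 0.2" --pt "0 0 0 0 0 0 0.2" --pt "0 0 0 0 0 0 0.2"

```text
time: 18.82
tool_pos: [0.6477, 0.0637, 0.1283]
tcp_rot: [2.222, 2.219, 0.001]
wrist_force: [-0.6, -1.0, -1.4]
width: 0.34
grip_force: 30.0
```

```bash
python3 w.py - .075 .08 | sed 1,4d; python3 t.py .647 .065 .075 .08
```

```text
pad_green 0.92 [639.2 -96.5] [12.3 38.3] 4.5 [237.2, 327.4, 289.1, 360.4]
pad_blue 0.6 [646.4  72.7] [52.2 38.4] 4.1 [218.5, 158.0, 287.5, 204.4]
pad_grey 0.76 [640.8 150. ] [53.7 53.1] 3.8 [205.2, 44.0, 280.3, 118.2]
foot 0.94 [651.5  19.4] 39.81 [244.4, 306.9, 281.4, 337.8] [60. 41. 31.]
foot 0.89 [648.2  64.1] 1.35 [220.5, 185.2, 289.4, 316.9] [85. 58. 42.]
foot 0.81 [511.2 -13.9] 51.7 [0.0, 341.9, 41.4, 382.0] [85. 45. 92.]
foot 0.72 [654.7   0.3] 41.74 [247.7, 333.8, 287.4, 361.8] [51. 36. 28.]
19.1167 [0.64756271 0.06431476 0.12763496] w 0.3410029140232312
net [648.9  65.2] 0.13 [221.9 186.9 291.5 315.2] model [222.1 186.8 291.4 315.3]
cut [647.9  64.1] 0.7 [220.5 189.5 288.5 316.5] model [220.1 188.5 288.9 317.3]
```

Call:
drive_tool --pt "0 0 0 0.0005 -0.0005 0.018 0.2" --pt "0 0 0 0 0 0.018 0.2" --pt "0 0 0 0 0 0.011 0.2" --pt "0 0 0 0 0 0.006 0.2" --pt "0 0 0 0 0 0.003 0.2" --pt "0 0 0 0 0 0 0.2" --pt "0 0 0 0 0 0 0.2" --pt "0 0 0 0 0 0 0.2"

```text
time: 19.88
tool_pos: [0.6479, 0.0652, 0.0724]
tcp_rot: [2.221, 2.221, 0.002]
wrist_force: [-0.4, -1.2, -0.1]
width: 0.34
grip_force: 30.0
```

Call:
drive_tool --pt "0 0 0 0 -0.0005 0.001 0.2" --pt "0 0 0 0 0 0.001 0.2" --pt "0 0 0 0 0 0.0005 0.2" --pt "0 0 0 0 0 0 0.2" --pt "0 0 0 0 0 0 0.2" --pt "0 0 0 0 0 0 0.2"

```text
time: 20.38
tool_pos: [0.6468, 0.0651, 0.0693]
tcp_rot: [2.221, 2.221, 0.001]
wrist_force: [0.1, 0.5, 2.5]
width: 0.343
grip_force: 30.2
```

Call:
drive_tool --pt "0 0 0 0 0 0.0005 0.2" --pt "0 0 0 0 0 0.0005 0.2" --pt "0 0 0 0 0 0 0.2" --pt "0 0 0 0 0 0 0.2"

```text
time: 20.72
tool_pos: [0.647, 0.0651, 0.0692]
tcp_rot: [2.221, 2.221, 0.001]
wrist_force: [-1.5, 0.7, 6.9]
width: 0.341
grip_force: 30.5
```

Call:
drive_tool --pt "0 0 0 0 0 -0.001 0.38" --pt "0 0 0 0 0 0 0.45" --pt "0 0 0 0 0 0 0.55" --pt "0 0 0 0 0 0 0.65" --pt "0 0 0 0 0 0 0.65" --pt "0 0 0 0 0 -0.015 0.65" --pt "0 0 0 0 0 -0.035 0.65" --pt "0 0 0 0 0 -0.04 0.65"

```text
time: 21.38
tool_pos: [0.6435, 0.0649, 0.1557]
tcp_rot: [-2.218, -2.218, 0.009]
wrist_force: [-0.5, -0.5, -0.0]
width: 0.649
grip_force: 0.0
```

Call:
drive_tool --pt "0 0 0 0.0236 -0.025 -0.02 0.65" --pt "0 0 0 0.0236 -0.025 -0.02 0.65" --pt "0 0 0 0.0236 -0.025 -0.02 0.65" --pt "0 0 0 0.0236 -0.025 0 0.65" --pt "0 0 0 0.0236 -0.025 0 0.65" --pt "0 0 0 0.0236 -0.025 0 0.65" --pt "0 0 0 0.0236 -0.025 0 0.65" --pt "0 0 0 0 0 0 0.65"

```text
time: 22.05
tool_pos: [0.4673, 0.2334, 0.2185]
tcp_rot: [-2.215, -2.223, 0.001]
wrist_force: [-0.3, 0.4, -0.7]
width: 0.648
grip_force: 0.0
```

Call:
drive_tool --pt "0 0 0 0 0 0 0.65" --pt "0 0 0 0 0 0 0.65" --pt "0 0 0 0 0 0 0.65"

```text
time: 22.3
tool_pos: [0.4723, 0.2297, 0.2188]
tcp_rot: [2.222, 2.22, 0.0]
wrist_force: [-0.1, 0.2, -0.3]
width: 0.65
grip_force: 0.0
```

```bash
python3 t.py .471 .230 .09 0 w6; python3 t.py .471 .230 .09 0;python3 t.py .647 .065 .075 0.022
```

```text
22.3 [0.47230898 0.22970567 0.21878687] w 0.6503447020080683
net [472.8 227.7] 2.1 [232.6 144.8 276.1 201.4] model [235.6 144.6 273.1 201.4]
cut [473.6 229.9] 0.56 [236.5 143.5 273.5 198.5] model [236.2 142.7 273.8 199.2]
22.4 [0.47239977 0.22946479 0.2186669 ] w 0.6473467774375529
net [474.3 228. ] 2.05 [234.5 146.1 276.7 199.3] model [236.8 144.2 274.4 200.9]
cut [473.6 230.2] 0.28 [236.5 142.5 273.5 198.5] model [236.2 142.3 273.8 198.7]
22.5 [0.47222554 0.22953639 0.21860232] w 0.6515903465228304
net [629.5  95.5] 15.46 [375.1 273.5 412.2 304.6] model [362.3 254.7 422.7 322.7]
cut [629.1  93. ] 16.73 [374.5 277.5 411.5 304.5] model [361.8 256.4 421.9 324.7]
```

View pics/w6.png

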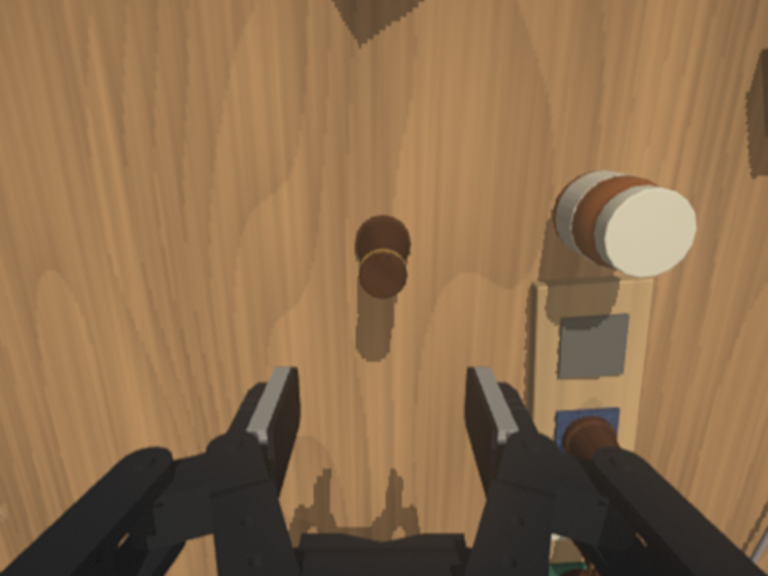

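The 90 foot is alone at (382,257), grey is empty at (593,347), the 75 foot stands on blue at (590,437), partly hidden by the finger, and the jar is in place. Descending.

Call:
drive_tool --pt "0 0 0 0.0005 0.001 0.02 0.65" --pt "0 0 0 0 0 0.04 0.65" --pt "0 0 0 0 0 0.035 0.65" --pt "0 0 0 0 0 0.025 0.65" --pt "0 0 0 0 0 0.015 0.65" --pt "0 0 0 0 0 0.01 0.65" --pt "0 0 0 0 0 0 0.65" --pt "0 0 0 0 0 0 0.65"

```text
time: 23.27
tool_pos: [0.4728, 0.2307, 0.0739]
tcp_rot: [-2.222, -2.221, 0.0]
wrist_force: [0.8, -0.2, 0.6]
width: 0.65
grip_force: 0.0
```

```bash
python3 t.py .4735 .230 .09 0
```

```text
23.2667 [0.4727648  0.23070957 0.07387176] w 0.6499888133664751
net [473.6 229.1] 1.79 [222.6 181.7 288.6 301.8] model [223.8 179.2 287.4 303.7]
cut [472.8 230.1] 1.12 [222.5 179.5 285.5 300.5] model [222.2 177.8 285.8 301.9]
```

Call:
drive_tool --pt "0 0 0 -0.0005 0.0005 0.007 0.6" --pt "0 0 0 0 0 0.005 0.55" --pt "0 0 0 0 0 0 0.45" --pt "0 0 0 0 0 0 0.3" --pt "0 0 0 0 0 0 0.2" --pt "0 0 0 0 0 0 0.2" --pt "0 0 0 0 0 0 0.2" --pt "0 0 0 0 0 0 0.2"

```text
time: 24.03
tool_pos: [0.4729, 0.2303, 0.0618]
tcp_rot: [-2.221, -2.221, 0.0]
wrist_force: [0.3, -0.5, -1.3]
width: 0.338
grip_force: 29.6
```

Call:
drive_tool --pt "0 0 0 0 0 -0.02 0.2" --pt "0 0 0 0 0 -0.04 0.2" --pt "0 0 0 -0.0134 0.028 -0.015 0.2" --pt "0 0 0 -0.0134 0.028 0 0.2" --pt "0 0 0 -0.0134 0.028 0 0.2" --pt "0 0 0 -0.0134 0.028 0 0.2" --pt "0 0 0 -0.0134 0.028 0 0.2" --pt "0 0 0 -0.0134 0.028 0 0.2"

```text
time: 24.7
tool_pos: [0.6421, 0.1491, 0.1367]
tcp_rot: [-2.221, -2.221, 0.0]
wrist_force: [0.7, 0.7, 0.2]
width: 0.338
grip_force: 30.0
```

Call:
drive_tool --pt "0 0 0 0 0 0 0.2" --pt "0 0 0 0 0 0 0.2" --pt "0 0 0 0 0 0 0.2" --pt "0 0 0 0 0 0 0.2" --pt "0 0 0 0 0 0 0.2"

```text
time: 25.12
tool_pos: [0.6398, 0.1505, 0.1366]
tcp_rot: [-2.22, -2.222, 0.001]
wrist_force: [0.0, -0.1, -1.0]
width: 0.338
grip_force: 30.1
```

```bash
python3 w.py - .09 .075 | sed 1,4d; python3 t.py .6405 .15 .09 .075
```

```text
pad_white 0.81 [629.7 -14.4] [ 6.1 44.4] 6.5 [239.8, 321.9, 292.6, 358.9]
pad_grey 0.97 [640.5 154.2] [52.3 45. ] 4.1 [222.6, 157.2, 286.3, 205.6]
foot 0.94 [640.5 150.7] 1.49 [220.1, 184.0, 290.5, 316.5] [79. 55. 39.]
foot 0.7 [647.   84.5] 48.72 [248.1, 339.3, 288.9, 360.9] [54. 39. 31.]
25.4167 [0.64074697 0.15025169 0.13700004] w 0.3447197978285488
net [641.4 150.3] 1.74 [219.1 183.8 291.4 316.3] model [220.7 181.7 289.8 317.8]
cut [640.8 148.9] 0.65 [220.5 183.5 287.5 320.5] model [219.6 183.7 288.4 320.4]
```

Call:
drive_tool --pt "0 0 0 0 0 0.018 0.2" --pt "0 0 0 0 0 0.015 0.2" --pt "0 0 0 0 0 0.009 0.2" --pt "0 0 0 0 0 0.006 0.2" --pt "0 0 0 0 0 0.003 0.2" --pt "0 0 0 0 0 0 0.2" --pt "0 0 0 0 0 0 0.2" --pt "0 0 0 0 0 0 0.2"

```text
time: 26.18
tool_pos: [0.6417, 0.1501, 0.0867]
tcp_rot: [2.221, 2.221, 0.002]
wrist_force: [0.7, 0.0, -0.9]
width: 0.34
grip_force: 30.1
```

Call:
drive_tool --pt "0 0 0 0 0 0.001 0.2" --pt "0 0 0 0 0 0.0005 0.2" --pt "0 0 0 0 0 0 0.2" --pt "0 0 0 0 0 0 0.2" --pt "0 0 0 0 0 0 0.2"

```text
time: 26.6
tool_pos: [0.641, 0.1499, 0.0844]
tcp_rot: [2.221, 2.221, 0.0]
wrist_force: [0.8, -0.2, -1.0]
width: 0.336
grip_force: 30.1
```

Call:
drive_tool --pt "0 0 0 0 0 0.0005 0.2" --pt "0 0 0 0 0 0.0005 0.2" --pt "0 0 0 0 0 0.0005 0.2" --pt "0 0 0 0 0 0 0.2" --pt "0 0 0 0 0 0 0.2"

```text
time: 27.02
tool_pos: [0.6412, 0.15, 0.0836]
tcp_rot: [2.221, 2.221, 0.001]
wrist_force: [-3.0, -0.2, 4.6]
width: 0.339
grip_force: 30.6
```

Contact. Releasing, rising and backing away for a final check.

Call:
drive_tool --pt "0 0 0 0 0 -0.0005 0.38" --pt "0 0 0 0 0 0 0.45" --pt "0 0 0 0 0 0 0.55" --pt "0 0 0 0 0 0 0.65" --pt "0 0 0 0 0 0 0.65" --pt "0 0 0 0 0 -0.015 0.65" --pt "0 0 0 0 0 -0.035 0.65" --pt "0 0 0 0 0 -0.04 0.65"

```text
time: 27.68
tool_pos: [0.6382, 0.1493, 0.1702]
tcp_rot: [-2.218, -2.218, 0.01]
wrist_force: [0.5, -0.2, 0.4]
width: 0.653
grip_force: 0.0
```

Call:
drive_tool --pt "0 0 0 0 -0.02 -0.03 0.65" --pt "0 0 0 0 -0.03 -0.02 0.65" --pt "0 0 0 0 -0.03 0 0.65" --pt "0 0 0 0 -0.03 0 0.65" --pt "0 0 0 0 -0.02 0 0.65" --pt "0 0 0 0 0 0 0.65" --pt "0 0 0 0 0 0 0.65" --pt "0 0 0 0 0 0 0.65"

```text
time: 28.35
tool_pos: [0.5116, 0.15, 0.2236]
tcp_rot: [2.221, 2.221, 0.002]
wrist_force: [0.5, -0.7, 0.0]
width: 0.648
grip_force: 0.0
```

```bash
python3 - <<'E'
from t import *
T=[(.66,-.104,.045),(.6535,-.019,.06),(.647,.065,.075),(.6405,.15,.09)]
for n in ("scene","side"):
    p=read_camera(n); K,W=p["intrinsics"],p["world_from_camera"]; print(n)
    cv2.imwrite(f"pics/{n}1.png",cv2.resize(p["color"][:,:,::-1],None,fx=1.5,fy=1.5))
    for x,y,h in T: refine(p,K,W,(x,y),h,.022)
print(status.read_state()["wrist_force"])
E
```

```text
scene
net [ 665.2 -103. ] 2.05 [167.9 193.9 191.1 215. ] model [169.9 191.8 189.1 217.1]
cut [ 660.7 -106. ] 0.76 [170.5 191.5 189.5 214.5] model [170.5 190.4 189.5 215.5]
net [656.4 -18.9] 0.68 [197.4 198.7 218.9 229.6] model [198.3 198.3 218.  230. ]
cut [654.2 -19.9] 0.85 [199.5 198.5 217.5 228.5] model [198.6 197.6 218.4 229.3]
net [650.2  63.8] 0.9 [226.6 205.6 249.6 244.7] model [227.8 205.9 248.3 244.5]
cut [655.   67.6] 3.06 [223.5 206.5 252.5 247.5] model [227.7 207.8 248.3 246.6]
net [647.4 151.2] 0.91 [259.8 216.9 283.6 261.9] model [260.9 216.3 282.5 262.5]
cut [643.2 147.6] 0.75 [260.5 215.5 282.5 259.5] model [260.8 214.4 282.2 260.5]
side
net [651.1 -83.7] 2.15 [243.3 145.  256.9 167.6] model [240.6 143.5 259.6 168.8]
cut [642.3 -83.1] 1.39 [242.5 146.5 263.5 168.5] model [243.4 144.7 262.6 170.2]
net [649.5  -9.8] 0.51 [220.  151.3 241.4 183.6] model [220.7 151.2 240.7 183.7]
cut [645.  -12.3] 1.62 [221.5 149.5 244.5 185.5] model [223.  151.3 243.  183.9]
net [641.6  68.8] 2.65 [198.1 165.3 222.3 199. ] model [199.6 161.7 220.8 202.3]
cut [646.2  67.3] 0.52 [198.5 161.5 219.5 200.5] model [198.4 160.7 219.6 201.2]
net [640.7 150.4] 0.48 [170.8 173.4 195.6 222.4] model [171.4 173.3 194.9 222.5]
cut [639.8 151.9] 0.5 [171.5 174.5 194.5 222.5] model [171.2 173.8 194.8 223.1]
[ 0.67869691 -0.22309489 -0.27259413]
```

View pics/scene1.png

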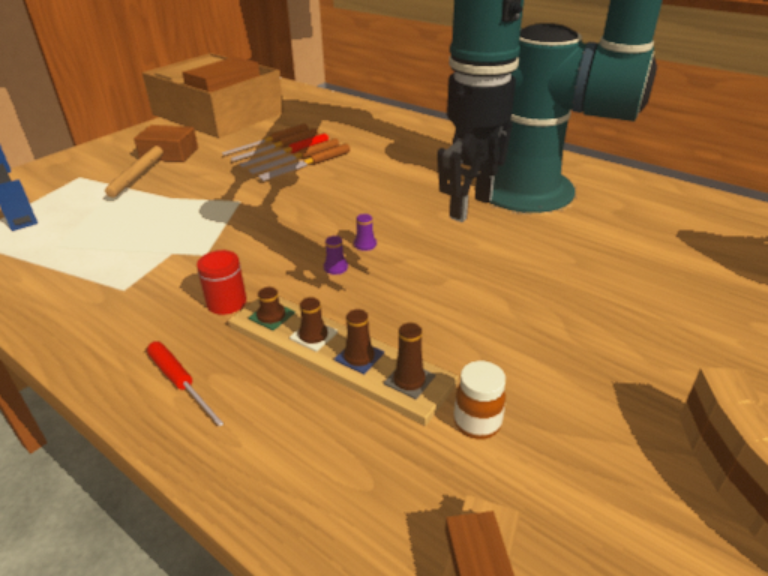

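View pics/side1.png

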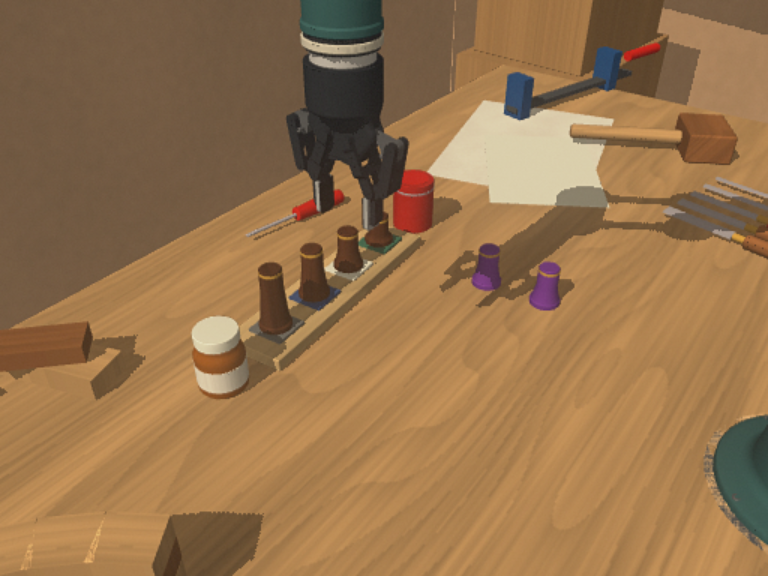

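All four feet stand upright and centred, rising from the tin (scene (270,305), (312,325), (358,342)) to the jar (410,360). The tin, jar and purple decoys are where they were, and the gripper is clear. Handing in.

```bash
python3 -c "
from workcell import workorder; print(workorder.finish_job())"
```

```text
the job is handed in; nothing more can be done
None
```

The job is handed in: the 45, 60, 75 and 90 mm feet stand upright on the green, white, blue and grey pads, shortest next to the red tin and tallest next to the glue jar, with the tin, jar and purple look-alikes untouched, finished at about 29 s of the 96 s allowed.

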